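Lock the filing block onto its bench mount

ROBOT

A 7-joint arm with a two-finger parallel gripper is mounted at the origin on the work surface. World frame = base frame: x ahead of the robot, y to its left, z up, the work surface at z = 0. Lengths are in m, angles in rad, forces in N, time in s.
With the tool pointing down it reaches from about 0.4 to 0.875 m from the base axis. Payload 19.3 kg.
Tool frame: the origin (TCP) lies between the finger pads; the fingertips stand bot.tcp_to_tips ahead of it and the grasp point (between the pads) is the TCP (bot.tcp_to_tips is the distance from the TCP to the fingertips, in m); z points along the fingers, y is the line along which they close (so a half turn about z gives the same grasp; the last joint's range is limited). The gripper opens to 85 mm and grips with 20 to 120 N. Pads are 22 mm wide; open, the fingers measure 114 mm over their backs; the gripper's body (76 mm by 85 mm) begins 54 mm behind the grasp point. The pads swing forward as they close: fully open they stand 13 mm farther back than shut.
Start: joints at [1.24, 0.521, -0.036, 1.599, 0.021, 1.021, -0.113], TCP at [0.161, -0.604, 0.25] pointing down, gripper open.
Joint ranges: [-2.91, 2.91], [-0.3, 2.13], [-1.5, 1.42], [0.17, 2.43], [-1.26, 4.41], [0.16, 1.93], [-2.52, 2.52]. Speed limits (rad/s): [1.89, 1.89, 2.39, 2.39, 3.01, 3.01, 3.01].

INTERFACE

Orientations are given as [roll, pitch, yaw] about the fixed x, y, z axes, in that order (R = Rz(yaw) Ry(pitch) Rx(roll)).
In Python, from workcell import telemetry, grab_frame, bot gives the robot as it stands. The module is installed in compiled form; this text tells all that it offers.
- The arm moves only by the shell command python3 -m crank 'ROWS' [FORCE]. ROWS is text: rows parted by semicolons, each of 7 numbers parted by spaces: the finger opening in m, from 0 to 0.0854, then the shift along the tool's x, y, z in m, then the turn, a rotation vector about the tool's x, y, z in degrees. A call has exactly 8 rows; each row shifts and turns the commanded pose from where the row before left it, along the tool's axes as they then stand; what a row does not reach is not made up. A row lasts 1/12 s, in which the tool goes at most 41.7 mm and 7.16 degrees, less where a joint would pass 70% of its speed; a pose out of reach is approached as far as the arm can. A call with a gripper value outside its range is refused whole. The fingers move at their own pace and stop on an object; FORCE is the grip in N (left out, the last holds). Time passes only in rows, so rows that do not move let the fingers close, or fill a call up. It gives the time, the measured TCP pose, the force, the opening and the grip force at its end, in the units of the state.
- telemetry.observe(): the state, without advancing time (a new reading comes with each control period).
- grab_frame(name): name is "scene" or "top" or "wrist"; returns a dict with "pixels" (480x640x3 uint8, red, green, blue), "depth" (480x640 float32, m along the optical axis (not along the pixel's ray), 0 where there is no reading), "vertical_fov" (degrees; the focal length in pixels is half the picture's height over the tangent of half this angle, whatever the lens; pixels are square), "cx", "cy" (the principal point, pixels), "R" (3x3) and "t" (3): a world point X has camera coordinates R X + t; the wrist camera has in their place "hand_eye" (4x4, takes a point from camera to tool coordinates, whose origin is the TCP and whose axes are the flange's). Camera axes: x right, y down, z forward; pixel columns grow to the right and rows downward; lengths in m; the calibration is good to about 2 mm. A picture is of the moment at which its call begins: read the wrist's pose just before it.
- bot.job_done(): hands the job in; it is judged then, once.
The state is a dict: "clock": time; "qpos": joint angles; "qd": joint speeds; "joint_efforts": joint torques, N m; "position": TCP position; "tool_rot": TCP orientation; "force": force on the tool from outside, world axes, zero at the start; "moment": the same for the moment, N m; "grip_width": finger opening in m; "finger_force": force on a finger pad.
Only numpy, scipy, OpenCV 4.12 (cv2) and the standard library are available. Lean on these libraries where they do the work, as an engineer would, in place of code of your own. Each camera call takes 0.05 s, during which the arm holds its last target. There are 200 camera calls.

TASK

Pick up the wooden filing block by its wood, lower its keyhole plate over the two brass-headed screws of the blue bench mount and press it down flat, gently and by feel, then slide it towards the end away from the red catch until it is fully home and the catch springs up behind it. Never press, push or pull hard on the mount (stay well under 35 N), let go at the end, and leave everything else on the bench where it is.

Things in the scene. Friction and masses are not known exactly. Their poses are not given: they have to be found in the camera images.
- plate: filing block: aluminium keyhole plate 148 (x) x 50 (y) x 4 mm, with an upright wooden block 56 (x) x 26 (y) x 40 mm tall fixed on its middle (wood from 4 to 44 mm above the underside). About 0.2 to 0.4 kg. Origin: centre of the plate's underside; x along the plate, z up. It must lock with its x along the mount's x.
- wood_grip (a point): point inside the wooden block, 34 mm above the plate's underside, over its origin: a good grip height; grip across y (26 mm), axes as the plate's
- keyhole (a point): centre of the front entry hole, on the plate's upper face, at plate x = +53.5 mm; the rear one is at x = -41.5 mm, both at y = 0. Entry holes 15 mm across, octagonal; from each a slot 9 mm wide runs towards -x, letting the plate travel 18 mm towards +x until the shanks meet the slot ends, at plate x = +35.5 and -59.5 mm.
- mount: bolted-down bench mount: blue block 196 x 80 x 30 mm, dark steel slab on top. Origin: on the table, nominally under the locked plate's origin; x is the locking direction, z up. To go in, the plate's origin stands 18 mm short of home, nominally at mount x = -18 mm. Slab, screws and catch together stand up to 5 mm off nominal in x and 4 mm in y, fixed in a run: find them by feel or sight.
- seat (a point): nominal place of the plate's origin when locked: upper face of the slab, 34 mm above the table. A plate resting on the screw heads is 11 mm higher. Axes as the mount's. Does not include the slab's offset of up to 5 mm in x and 4 mm in y.
- screw_nominal (a point): nominal top of the front screw, at mount x = +35.5 mm, y = 0, 45 mm above the table; the rear one is at x = -59.5 mm. Shank 6 mm thick and 7 mm tall, then a brass head 12 mm across and 4 mm tall and nearly flat. Does not include the slab's offset of up to 5 mm in x and 4 mm in y.
- catch (a joint): red spring catch, a tab 10 (x) x 26 (y) mm near the slab's -x end, nominally mount x = -85.5 to -75.5 mm, standing 4 mm above the slab. Value in m: 0 up, 0.004 pressed flush; 1.5 N starts it, 2.5 N holds it flush. The plate presses it down in its entry place; it springs up behind the plate's trailing edge (plate x = -74 mm) once within 1.5 mm of home.
- amber_jar: small amber glass jar with black cap, 44 mm across, 85 tall; origin at the centre of its underside; leave alone
- tumbler: drinking glass, 76 mm across, 110 tall; origin at the centre of its underside; leave alone
- hammer: small hammer, 220 mm long, lying; origin at the centre of its underside; leave alone
- file: needle file with light wooden handle, about 180 mm long, lying; origin at the centre of its underside; leave alone
- bench_pin: loose plywood bench pin, 15 mm thick with a V notch; not needed; origin at the centre of its underside; leave alone
- ring_blank: brass ring, 26 mm across, 7 tall; origin at the centre of its underside; leave alone
- doming_block: steel cube of 55 mm with round hollows; origin at the centre of its underside; leave alone
Not all that is in view belongs to the job. Of the things like the plate, leave any that is green; of the rest the larger one is meant.

How it is judged:
On the way, in this order (a step that is already met when the one before it is completed fails the run):
1. plate flat on the slab in its entry place, with both heads through the holes and the catch pressed down (z of plate in the frame of mount between 0.032 and 0.0362 m and angle between the x axis of plate and the x axis of mount, either way round below 0.11 rad and angle between plate's own z axis and vertical below 0.035 rad and y of plate in the frame of mount between -0.009 and 0.009 m and x of plate in the frame of mount between -0.0285 and -0.0085 m and value of joint catch above 0.0025 m), for 0.1 s.
2. plate slid home and the catch up behind it (z of plate in the frame of mount between 0.032 and 0.0362 m and angle between the x axis of plate and the x axis of mount, either way round below 0.08 rad and angle between plate's own z axis and vertical below 0.035 rad and y of plate in the frame of mount between -0.0065 and 0.0065 m and x of plate in the frame of mount between -0.0075 and 0.0075 m and value of joint catch below 0.0015 m), for 0.1 s.
At the end, for the whole second after the job is handed in: the plate lies flat on the slab (height within 2 mm, tilt under 2 degrees), along the mount (within 4.5 degrees) and home (within 7.5 mm of nominal in x and 6.5 mm in y, which covers the slab's adjustment), the catch is up behind it (under 1.5 mm pressed), all at rest and released (all of step 2 and linear speed of plate below 0.01 m/s and contact force between the fingers and plate below 0.05 N); the robot touches nothing.
It fails at once if more than 35 N between the plate and the mount (contact force between plate and mount above 35 N).
It fails at once if the robot presses on the mount itself with more than 10 N (contact force between any of the fingers, the arm and mount above 10 N).
It fails at once if another thing on the bench moved more than 20 mm (distance of any of amber_jar, tumbler, hammer, file, bench_pin, ring_blank, doming_block from where it was at the start of the episode above 0.02 m).
It also fails if it takes over 72 s, if anything falls off the work surface, if the arm or the gripper's body presses on something with over 40 N, if the wrist force passes 120 N, or if a joint passes its speed limit or range.

## Working session

There is one attempt and no reset: what is moved stays moved. The work goes in short steps, Python scripts to look and compute and a shell command to move; the robot and the scene stay as the last step left them, time stands still between calls to the robot, and variables do not carry over. Pictures are saved under pics/ and viewed, at most 10 in all, crops included, and the job is handed in when it is done.

```bash
mkdir -p pics
cat > h.py <<'E'
import numpy as np, cv2
from workcell import telemetry, grab_frame, bot
from scipy.spatial.transform import Rotation as Ro
def cam(n):
    s=telemetry.observe(); f=grab_frame(n); f['s']=s
    if 'R' not in f or n=='wrist':
        T=np.eye(4); T[:3,:3]=Ro.from_euler('xyz',s['tool_rot']).as_matrix(); T[:3,3]=s['position']
        M=T@np.array(f['hand_eye']); f['Rw']=M[:3,:3]; f['o']=M[:3,3]
    else:
        R=np.array(f['R']); f['Rw']=R.T; f['o']=-R.T@np.array(f['t'])
    f['f']=240/np.tan(np.radians(f['vertical_fov'])/2); return f
def ray(f,uv,z):
    uv=np.atleast_2d(np.asarray(uv,float)); d=np.c_[(uv-[f['cx'],f['cy']])/f['f'],np.ones(len(uv))]@f['Rw'].T
    return f['o']+d*((z-f['o'][2])/d[:,2])[:,None]
def cloud(f):
    v,u=np.mgrid[:480,:640]; D=f['depth']; d=np.stack([(u-f['cx'])/f['f'],(v-f['cy'])/f['f'],np.ones(D.shape)],-1)*D[...,None]
    return d@f['Rw'].T+f['o']
def save(f,n): cv2.imwrite('pics/'+n,f['pixels'][...,::-1])
E
python3 - <<'E'
from h import *
s=telemetry.observe(); print(s, bot.tcp_to_tips)
for n in('top','scene'):
    f=cam(n); save(f,n+'.png'); print(n,f['o'],f['f'],f['cx'],f['cy'],f['Rw'][:,2])
E
```

```text
{'clock': 0.0, 'qpos': array([ 1.2398233 ,  0.52199756, -0.03635037,  1.59998202,  0.02120637,
        1.02110163, -0.1127862 ]), 'qd': array([-4.69297775e-04,  2.54864925e-05,  1.12168937e-03, -1.25632764e-03,
        9.15738571e-04, -1.61873520e-06,  2.42885647e-04]), 'joint_efforts': array([-2.34537220e-04, -9.27103114e+01,  1.97976083e+00, -3.69942248e+01,
        1.78411725e-02,  8.02244438e-03,  4.73925411e-06]), 'position': array([ 0.16104132, -0.60358056,  0.24974502]), 'tool_rot': array([-3.14049168e+00,  7.23529142e-05,  2.60799673e-01]), 'force': array([-0.85416189, -0.1778874 ,  0.1146021 ]), 'moment': array([ 0.0011094 , -0.00927497,  0.02360025]), 'finger_force': 0.0, 'grip_width': 0.08575883589057141} 0.019
top [ 0.39311865 -0.00757306  1.60268264] 549.9848984156333 319.38061776784133 236.20403025910431 [ 0.11365681 -0.00746178 -0.99349205]
scene [1.03268893 0.77163245 0.7807645 ] 480.7123560015308 324.1268913759616 233.86018635092 [-0.40914826 -0.6699343  -0.61950442]
```

View pics/top.png

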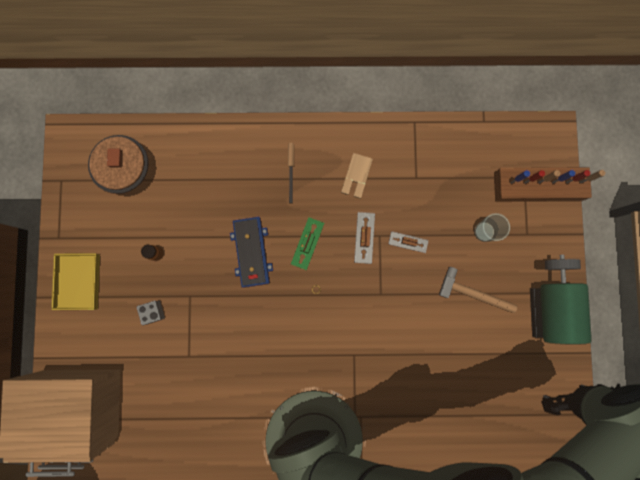

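View pics/scene.png

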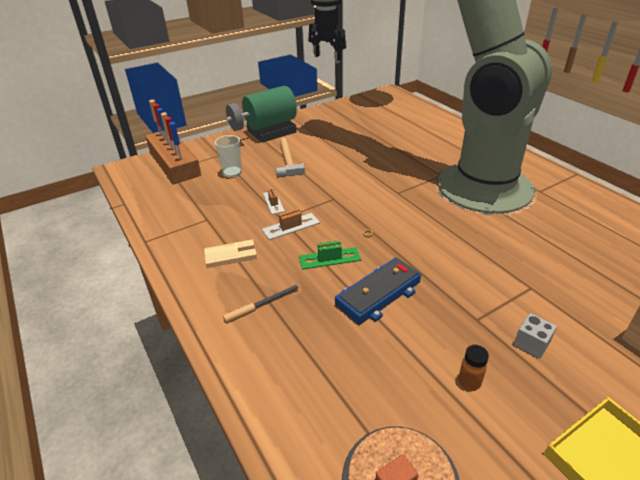

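Lookalikes in the top view are the green block (308,244), the large aluminium plate with wood (365,238), and a small plate (409,242). The one meant is (365,238). The mount is at (251,252) with its red catch at (254,277), so mount +x points up in the image, towards world +x.

Run:
```python
from h import *
f=cam('top'); P=f['pixels']; H=cv2.cvtColor(P,cv2.COLOR_RGB2HSV).astype(int)
def big(m,roi):
    z=np.zeros(m.shape,np.uint8); a,b,c,d=roi; z[b:d,a:c]=m[b:d,a:c]
    return max(cv2.findContours(z,0,2)[0],key=cv2.contourArea)
h,s,v=H[...,0],H[...,1],H[...,2]
for nm,m,roi,z in(('plate',(s<60)&(v>110),(345,200,385,275),.004),('wood',(s>80),(358,216,372,260),.044),('mount',(h>95)&(h<135)&(s>30),(220,205,280,295),.034),('brass',(h>14)&(h<30)&(s>100)&(v>110),(235,215,265,290),.045),('red',((h<8)|(h>172))&(s>130)&(v>90),(240,265,270,290),.038)):
    c=big(m.astype(np.uint8),roi); r=cv2.minAreaRect(c); b=cv2.boxPoints(r); w=ray(f,b,z)[:,:2]
    e=np.diff(np.r_[w,w[:1]],axis=0); L=np.linalg.norm(e,axis=1); i=L.argmax()
    print(nm,np.round(r[0],1),w.mean(0).round(4),L[:2].round(4),'yaw',np.degrees(np.arctan2(e[i,1],e[i,0])).round(1)%180)
z=np.vstack([np.hstack([cv2.resize(P[200:295,225:285],None,fx=6,fy=6,interpolation=2),cv2.resize(P[200:295,340:400],None,fx=6,fy=6,interpolation=2)])])
cv2.imwrite('pics/c.png',z[...,::-1])
```

```text
plate [364.3 237.6] [ 0.5713 -0.1511] [0.1478 0.0503] yaw 175.4
wood [365.4 232. ] [ 0.5828 -0.1508] [0.0807 0.0263] yaw 175.2
mount [250.7 251.6] [0.5302 0.1773] [0.1076 0.1936] yaw 8.300000000000011
brass [246.5 235.5] [0.5747 0.1883] [0.0085 0.0086] yaw 0.4000000000000057
red [252.5 276. ] [0.4597 0.1713] [0.0255 0.0113] yaw 89.6
```

View pics/c.png

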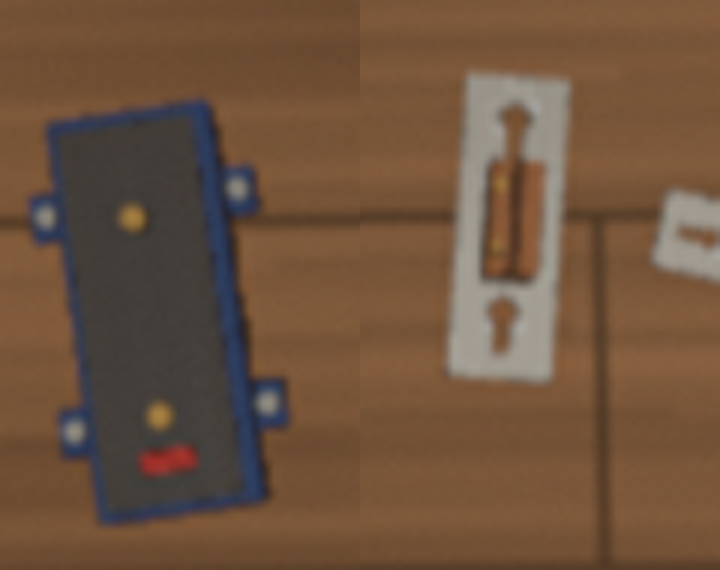

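The close crop confirms the choice. The plate's wide entry end is at crop (515,115) and the slots run down, so plate +x points up and its yaw is about -4.6°. The mount's screws are at crop (132,217) and (160,415), with the catch at (167,460) and mount yaw about 8.3°. Moving above the plate.

```bash
python3 -m crank '0.085 .032 -.0207 0 0 0 0;0.085 .032 -.0207 0 0 0 0;0.085 .032 -.0207 0 0 0 0;0.085 .032 -.0207 0 0 0 0;0.085 .032 -.0207 0 0 0 0;0.085 .032 -.0207 0 0 0 0;0.085 .032 -.0207 0 0 0 0;0.085 .032 -.0207 0 0 0 0' && python3 -m crank '0.085 .032 -.0207 0 0 0 0;0.085 .032 -.0207 0 0 0 0;0.085 .032 -.0207 0 0 0 0;0.085 .032 -.0207 0 0 0 0;0.085 .032 -.0207 0 0 0 0;0.085 .032 -.0207 0 0 0 0;0.085 .032 -.0207 0 0 0 0;0.085 .032 -.0207 0 0 0 0' && python3 -m crank '0.085 0 0 0 0 0 6.5;0.085 0 0 0 0 0 6.5;0.085 0 0 0 0 0 6.5;0.085 0 0 0 0 0 0;0.085 0 0 0 0 0 0;0.085 0 0 0 0 0 0;0.085 0 0 0 0 0 0;0.085 0 0 0 0 0 0'
python3 - <<'E'
from h import *
f=cam('wrist'); save(f,'w1.png'); print(f['s']['position'],np.degrees(f['s']['tool_rot']),f['o'],f['f'],f['cx'],f['cy'])
E
```

```text
clock: 0.82
position: [0.3667, -0.3763, 0.2503]
tool_rot: [-3.142, 0.0, 0.261]
force: [1.8, -0.2, 0.1]
grip_width: 0.0849
finger_force: 0.0
clock: 1.48
position: [0.5713, -0.1503, 0.2502]
tool_rot: [-3.142, 0.0, 0.261]
force: [-0.2, -1.3, -0.1]
grip_width: 0.0849
finger_force: 0.0
clock: 2.15
position: [0.5704, -0.152, 0.2503]
tool_rot: [-3.141, 0.0, -0.078]
force: [-0.4, -1.2, 0.1]
grip_width: 0.085
finger_force: 0.0
[ 0.57036245 -0.15204001  0.2502971 ] [-1.79993333e+02  5.42334359e-04 -4.47280165e+00] [ 0.64762578 -0.15747265  0.37441922] 394.4607709005001 317.4431961664085 241.896995668959
```

View pics/w1.png

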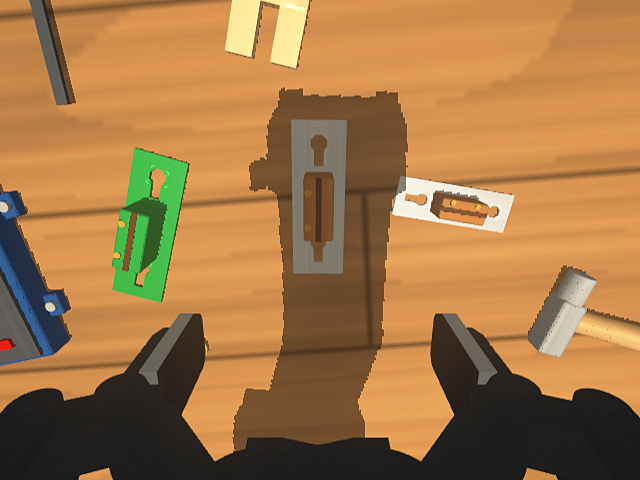

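The wrist view shows the plate with corners near (292,121), (347,121), (343,273) and (293,273), and the entry hole at the top at (319,142). Next, measure its centre.

Run:
```python
from h import *
f=cam('wrist'); X=cloud(f)
print('table z',np.median(X[400:430,280:340,2]) if 0 else np.median(X[60:80,350:400,2]))
w=ray(f,[(292,121),(347,121),(343,273),(293,273)],.004); print(w.round(4),w.mean(0))
a=(w[0]+w[1]-w[2]-w[3])/2; print('len',np.linalg.norm(a),'yaw',np.degrees(np.arctan2(a[1],a[0])))
m=np.zeros((480,640),bool); m[110:285,285:350]=1
k=m&(X[...,2]>.03)&(X[...,2]<.06); Q=X[k]; print(len(Q),np.median(Q[:,2]),Q[:,:2].min(0),Q[:,:2].max(0))
r=cv2.minAreaRect(Q[:,:2].astype(np.float32)*1000); print(r)
k=m&(X[...,2]>.002)&(X[...,2]<.02); print(cv2.minAreaRect(X[k][:,:2].astype(np.float32)*1000))
```

```text
table z 0.00032262878220440383
[[ 0.6457 -0.1341  0.004 ]
 [ 0.6418 -0.1833  0.004 ]
 [ 0.4955 -0.1711  0.004 ]
 [ 0.4994 -0.1207  0.004 ]] [ 0.57058761 -0.15230828  0.004     ]
len 0.14688459837889617 yaw -4.993683385088432
1984 0.04444591164296721 [ 0.54354923 -0.16657463] [ 0.60061934 -0.13739222]
((571.8999633789062, -151.76065063476562), (25.862031936645508, 56.24837875366211), 85.88676452636719)
((569.0748901367188, -149.98147583007812), (63.244346618652344, 169.04638671875), 85.52882385253906)
```

```bash
python3 -m crank '0.085 .001 0 .035 0 0 0;0.085 0 0 .035 0 0 0;0.085 0 0 .035 0 0 0;0.085 0 0 .035 0 0 0;0.085 0 0 .03 0 0 0;0.085 0 0 .025 0 0 0;0.085 0 0 .02 0 0 0;0.085 0 0 0 0 0 0' 60 && python3 -m crank '0.015 0 0 0 0 0 0;0.015 0 0 0 0 0 0;0.015 0 0 0 0 0 0;0.015 0 0 0 0 0 0;0.015 0 0 0 0 0 0;0.015 0 0 0 0 0 0;0.015 0 0 0 0 0 0;0.015 0 0 0 0 0 0' 60
```

```text
clock: 2.92
position: [0.5695, -0.1514, 0.0317]
tool_rot: [-3.141, 0.005, -0.079]
force: [-1.4, 0.4, -0.4]
grip_width: 0.0851
finger_force: 0.0
clock: 3.58
position: [0.572, -0.1521, 0.0366]
tool_rot: [3.141, -0.001, -0.08]
force: [-3.6, 0.5, 12.4]
grip_width: 0.0252
finger_force: 60.0
```

```bash
python3 -m crank '0.015 0 0 -.01 0 0 0;0.015 0 0 -.02 0 0 0;0.015 0 0 -.03 0 0 0;0.015 0 0 -.035 0 0 0;0.015 0 0 -.035 0 0 0;0.015 0 0 -.035 0 0 0;0.015 0 -.02 0 0 0 -4.3;0.015 0 -.03 0 0 0 -4.3' && python3 -m crank '0.015 0 -.035 0 0 0 -4.3;0.015 0 -.035 0 0 0 0;0.015 0 -.035 0 0 0 0;0.015 0 -.03 0 0 0 0;0.015 0 -.015 0 0 0 0;0.015 0 0 0 0 0 0;0.015 0 0 0 0 0 0;0.015 0 0 0 0 0 0'
python3 - <<'E'
from h import *
f=cam('wrist'); save(f,'w2.png'); print(f['s']['position'],np.degrees(f['s']['tool_rot']),f['s']['force'])
E
```

```text
clock: 4.25
position: [0.5738, -0.1044, 0.2033]
tool_rot: [3.139, -0.004, 0.069]
force: [-0.0, 0.5, -3.9]
grip_width: 0.0251
finger_force: 59.7
clock: 4.92
position: [0.554, 0.0458, 0.2007]
tool_rot: [3.141, -0.0, 0.145]
force: [-0.2, -0.2, -3.2]
grip_width: 0.0255
finger_force: 59.7
[0.5540097  0.04580291 0.20070754] [ 1.79967339e+02 -8.69584163e-03  8.30026721e+00] [-0.17856911 -0.22553765 -3.1506856 ]
```

View pics/w2.png

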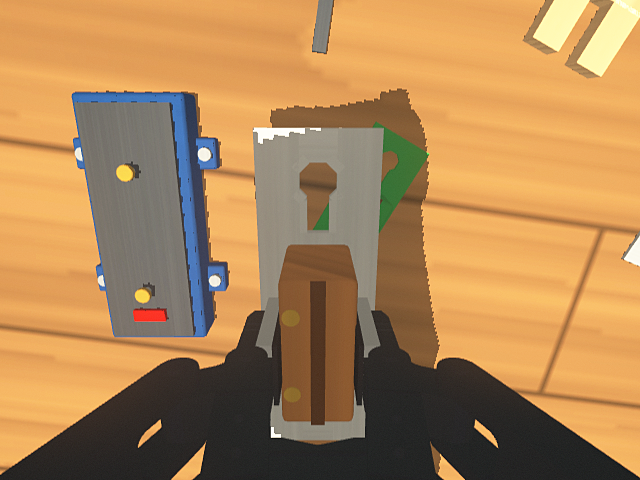

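The wrist view shows the block held straight, with its entry hole at (318,180). The screw heads are at (125,173) and (142,296), and the catch at (150,315).

```bash
cat > m.py <<'E'
from h import *
f=cam('wrist'); X=cloud(f); s=f['s']; P=f['pixels']
H=cv2.cvtColor(P,cv2.COLOR_RGB2HSV).astype(int); h,S,v=H[...,0],H[...,1],H[...,2]
roi=np.zeros(h.shape,bool); roi[90:340,70:210]=1
m=(roi&(h>19)&(h<32)&(S>170)&(v>110)).astype(np.uint8)
n,_,st,c=cv2.connectedComponentsWithStats(m); 
sc=sorted([(st[i,4],c[i]) for i in range(1,n)],key=lambda t:-t[0])[:2]; print(sc)
W=[ray(f,q,.045)[0] for _,q in sc]; W.sort(key=lambda w:-w[0]); F,B=W; d=F-B
yaw=np.arctan2(d[1],d[0]); print('screws',F.round(4),B.round(4),np.linalg.norm(d),'yaw',np.degrees(yaw))
for q in sc: print('z',X[int(q[1][1]),int(q[1][0])])
ex=np.array([np.cos(yaw),np.sin(yaw)]); print('home origin',F[:2]-.0355*ex,B[:2]+.0595*ex,'entry',F[:2]-.0535*ex)
k=np.zeros(h.shape,bool); k[140:240,262:292]=1; k[140:240,345:370]=1
Q=X[k]; z=np.median(Q[:,2]); co=np.linalg.lstsq(np.c_[Q[:,:2]-Q[:,:2].mean(0),np.ones(len(Q))],Q[:,2],rcond=None)[0]; print('plate top z',z,'slopes deg',np.degrees(co[:2]))
w=ray(f,[(254,129),(383,127),(318,183)],z)[:, :2]; print('front corners, hole',w.round(4))
T=Ro.from_euler('xyz',s['tool_rot']).as_matrix(); print('in tool',((np.c_[w,[z]*3]-s['position'])@T).round(4))
e=w[0]-w[1]; print('plate yaw',np.degrees(np.arctan2(-e[0],e[1])),np.linalg.norm(e))
E
python3 m.py
```

```text
[(np.int32(189), array([123.39153439, 172.87830688])), (np.int32(137), array([141.3649635 , 295.78832117]))]
screws [0.5737 0.1874 0.045 ] [0.4797 0.1738 0.045 ] 0.09503379657804942 yaw 8.169420727098055
z [0.5746037  0.18696018 0.04642617]
z [0.48049455 0.17398709 0.04535858]
home origin [0.53859403 0.182309  ] [0.53856057 0.1823042 ] entry [0.52077669 0.17975119]
plate top z 0.16842181412306642 slopes deg [5.20386789 0.52221723]
front corners, hole [[0.6229 0.0807]
 [0.6307 0.0321]
 [0.606  0.0535]]
in tool [[ 0.0731 -0.0249  0.0322]
 [ 0.0738  0.0242  0.0322]
 [ 0.0525 -0.0005  0.0322]]
plate yaw 9.119757814607235 0.049143003836785
```

Run:
```python
from h import *
f=cam('wrist'); X=cloud(f); T=Ro.from_euler('xyz',f['s']['tool_rot']).as_matrix()
Y=(X-f['s']['position'])@T
for nm,bx in(('wood',[(295,285,306,410),(330,285,345,410)]),('plate',[(264,136,292,290),(345,136,370,290)]),('tail',[(285,428,350,436)]),('mount',[(105,200,165,280)])):
    Q=np.vstack([Y[b[1]:b[3],b[0]:b[2]].reshape(-1,3) for b in bx]); md=np.median(Q[:,2]); Q=Q[abs(Q[:,2]-md)<.012]
    c=np.linalg.lstsq(np.c_[Q[:,:2],np.ones(len(Q))],Q[:,2],rcond=None)[0]
    print(nm,len(Q),'dz/dx,dy deg',np.degrees(c[:2]).round(2),'z@0',c[2].round(4),'rms',np.std(Q[:,2]-np.c_[Q[:,:2],np.ones(len(Q))]@c).round(4),Q[:,0].min(),Q[:,0].max())
```

```text
wood 3236 dz/dx,dy deg [0.08 0.19] z@0 -0.0079 rms 0.0005 -0.02280891393444515 0.026633267780056643
plate 7369 dz/dx,dy deg [0.3  0.02] z@0 0.0319 rms 0.001 0.006424382998352158 0.07059052653494786
tail 519 dz/dx,dy deg [-7.17  0.18] z@0 0.0233 rms 0.0005 -0.0730370545018756 -0.06607548523267487
mount 4777 dz/dx,dy deg [-0.03  0.02] z@0 0.1659 rms 0.0007 -0.046046505046249867 0.018623471562387302
```

```bash
python3 -m crank '0.015 -.0028 -.0274 0 0 0 0;0.015 -.0025 -.03 0 0 0 0;0.015 -.0025 -.03 0 0 0 0;0.015 -.0025 -.03 0 0 0 0;0.015 -.0025 -.02 0 0 0 0;0.015 0 0 .02 0 0 0;0.015 0 0 .02 0 0 0;0.015 0 0 .02 0 0 0' && python3 -m crank '0.015 0 0 .02 0 0 0;0.015 0 0 .01 0 0 0;0.015 0 0 .005 0 0 0;0.015 0 0 0 0 0 0;0.015 0 0 0 0 0 0;0.015 0 0 0 0 0 0;0.015 0 0 0 0 0 0;0.015 0 0 0 0 0 0'
python3 - <<'E'
from h import *
f=cam('wrist'); print(f['s']['position'],np.degrees(f['s']['tool_rot']),f['s']['force'])
cv2.imwrite('pics/w3.png',cv2.resize(f['pixels'][100:260,220:420,::-1],None,fx=3,fy=3,interpolation=2))
np.savez('w3',**{k:f[k] for k in('pixels','depth','Rw','o','f','cx','cy')})
E
```

```text
clock: 5.73
position: [0.5217, 0.1805, 0.1398]
tool_rot: [-3.142, -0.001, 0.145]
force: [-0.1, -0.2, -4.3]
grip_width: 0.0249
finger_force: 60.0
clock: 6.4
position: [0.5218, 0.1809, 0.106]
tool_rot: [-3.141, -0.001, 0.145]
force: [-0.1, -0.3, -3.7]
grip_width: 0.0249
finger_force: 59.8
[0.52178763 0.18086306 0.10602655] [-1.79984504e+02 -6.45136518e-02  8.33207468e+00] [-0.13717874 -0.26740506 -3.71207591]
```

View pics/w3.png

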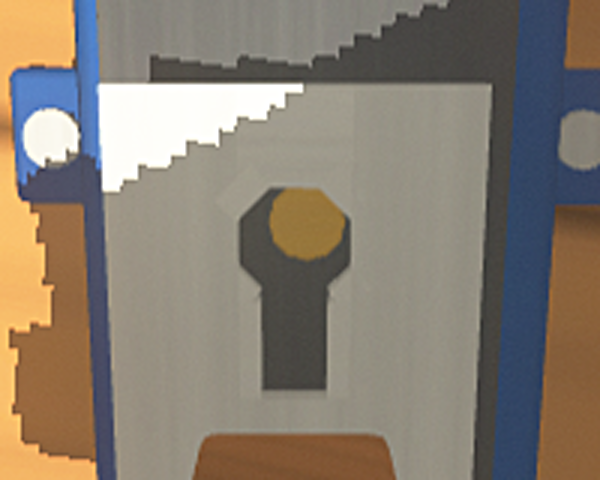

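Through the hole (crop centre about (295,242)) the brass head sits at crop (307,223), slightly forward and right. Next, work out the real offset.

Run:
```python
from h import *
z=np.load('w3.npz'); f={k:z[k] for k in z}
p=np.array([.52179,.18086,.10603]); T=Ro.from_euler('xyz',[-179.985,-.065,8.332],degrees=True).as_matrix()
X=cloud(f); print('plate top z',np.median(X[180:230,262:290,2]),'head z',np.median(X[170:178,318:326,2]))
H=ray(f,(322.3,174.3),.045)[0]
for nm,q in(('hole',(318.3,180.7)),('L',(300,181)),('R',(336.7,181)),('slot L',(307.3,220)),('slotR',(328.8,220)),('slot end',(318,229.7)),('edgeL',(252.8,127.8)),('edgeR',(384,127.8))):
    print(nm,((ray(f,q,.074)[0]-p)@T)[:2].round(4))
print('head',((H-p)@T).round(4),H)
```

```text
plate top z 0.0739034176080005 head z 0.04551050582803988
hole [ 0.0534 -0.0004]
L [ 0.0533 -0.0076]
R [0.0533 0.0069]
slot L [ 0.0374 -0.0049]
slotR [0.0374 0.0039]
slot end [ 0.0333 -0.0005]
edgeL [ 0.0735 -0.0253]
edgeR [0.0735 0.0246]
head [0.0519 0.0015 0.0611] [0.57344317 0.18690513 0.045     ]
```

```bash
python3 -m crank '0.015 -.0014 .0019 0 0 0 0;0.015 0 0 .004 0 0 0;0.015 0 0 .006 0 0 0;0.015 0 0 .006 0 0 0;0.015 0 0 .004 0 0 0;0.015 0 0 0 0 0 0;0.015 0 0 0 0 0 0;0.015 0 0 0 0 0 0'
python3 - <<'E'
from h import *
f=cam('wrist'); print(f['s']['position'],np.degrees(f['s']['tool_rot']),f['s']['force'])
cv2.imwrite('pics/w4.png',cv2.resize(f['pixels'][120:240,240:400,::-1],None,fx=4,fy=4,interpolation=2))
P=f['pixels']; H=cv2.cvtColor(P,cv2.COLOR_RGB2HSV).astype(int); m=np.zeros(H.shape[:2],np.uint8); k=(H[...,1]>130)&(H[...,0]>14)&(H[...,0]<32); m[150:205,295:345]=k[150:205,295:345]
c=cv2.boundingRect(m); print('head box',c); q=(c[0]+c[2]/2-.5,c[1]+c[3]/2-.5); s=f['s']; T=Ro.from_euler('xyz',s['tool_rot']).as_matrix()
print('head',((ray(f,q,.045)[0]-s['position'])@T).round(4))
E
```

```text
clock: 7.12
position: [0.5203, 0.1788, 0.0853]
tool_rot: [-3.142, 0.0, 0.146]
force: [0.4, 0.5, -2.9]
grip_width: 0.0248
finger_force: 59.8
[0.5203159  0.17878481 0.08528486] [-1.79995572e+02  4.55208970e-03  8.34350539e+00] [ 0.4365336   0.47722554 -2.90547269]
head box (304, 163, 29, 28)
head [ 0.0539 -0.0005  0.0403]
```

View pics/w4.png

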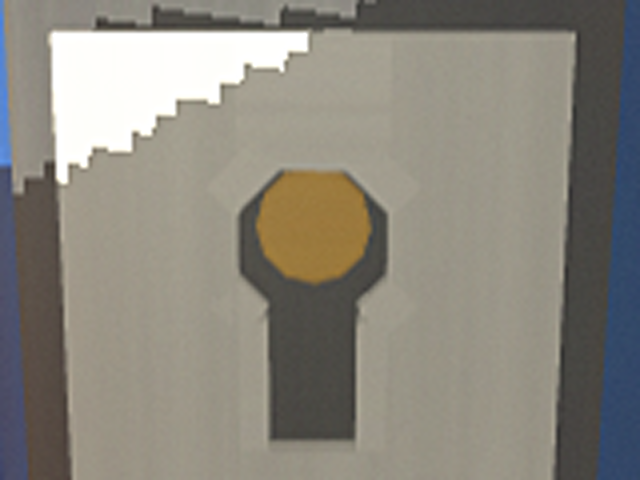

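```bash
python3 -m crank '0.015 .0005 0 .001 0 0 0;0.015 0 0 .001 0 0 0;0.015 0 0 .001 0 0 0;0.015 0 0 .001 0 0 0;0.015 0 0 .001 0 0 0;0.015 0 0 .0005 0 0 0;0.015 0 0 0 0 0 0;0.015 0 0 0 0 0 0' && python3 -m crank '0.015 0 0 .0005 0 0 0;0.015 0 0 .0005 0 0 0;0.015 0 0 .0005 0 0 0;0.015 0 0 0 0 0 0;0.015 0 0 0 0 0 0;0.015 0 0 0 0 0 0;0.015 0 0 0 0 0 0;0.015 0 0 0 0 0 0'
```

```text
clock: 7.83
position: [0.5208, 0.1787, 0.0798]
tool_rot: [3.142, 0.0, 0.146]
force: [0.3, 0.4, -2.7]
grip_width: 0.0253
finger_force: 59.8
clock: 8.5
position: [0.5208, 0.1788, 0.0784]
tool_rot: [-3.142, -0.0, 0.146]
force: [-0.0, -0.9, -3.6]
grip_width: 0.025
finger_force: 59.8
```

```bash
python3 -m crank '0.015 0 0 .0005 0 0 0;0.015 0 0 .0005 0 0 0;0.015 0 0 .0005 0 0 0;0.015 0 0 .0005 0 0 0;0.015 0 0 .0005 0 0 0;0.015 0 0 .0005 0 0 0;0.015 0 0 0 0 0 0;0.015 0 0 0 0 0 0' && python3 -m crank '0.015 0 0 .0005 0 0 0;0.015 0 0 .0005 0 0 0;0.015 0 0 .0005 0 0 0;0.015 0 0 .0005 0 0 0;0.015 0 0 0 0 0 0;0.015 0 0 0 0 0 0;0.015 0 0 0 0 0 0;0.015 0 0 0 0 0 0'
```

```text
clock: 9.17
position: [0.5208, 0.1788, 0.0752]
tool_rot: [-3.142, 0.0, 0.146]
force: [0.2, -0.3, -2.7]
grip_width: 0.0249
finger_force: 59.8
clock: 9.83
position: [0.5208, 0.1788, 0.0734]
tool_rot: [-3.142, -0.0, 0.146]
force: [1.7, 0.5, -1.3]
grip_width: 0.025
finger_force: 59.8
```

Contact with the catch has begun. Continuing in fine steps.

```bash
python3 -m crank '0.015 0 0 .0004 0 0 0;0.015 0 0 .0004 0 0 0;0.015 0 0 .0004 0 0 0;0.015 0 0 .0003 0 0 0;0.015 0 0 0 0 0 0;0.015 0 0 0 0 0 0;0.015 0 0 0 0 0 0;0.015 0 0 0 0 0 0' && python3 -m crank '0.015 0 0 .0003 0 0 0;0.015 0 0 .0003 0 0 0;0.015 0 0 .0002 0 0 0;0.015 0 0 0 0 0 0;0.015 0 0 0 0 0 0;0.015 0 0 0 0 0 0;0.015 0 0 0 0 0 0;0.015 0 0 0 0 0 0'
```

```text
clock: 10.5
position: [0.5208, 0.1788, 0.0718]
tool_rot: [-3.142, -0.0, 0.146]
force: [1.2, 0.1, -1.8]
grip_width: 0.0251
finger_force: 59.9
clock: 11.17
position: [0.5208, 0.1788, 0.071]
tool_rot: [-3.142, -0.0, 0.146]
force: [1.0, 0.1, -1.1]
grip_width: 0.0246
finger_force: 60.1
```

```bash
python3 -m crank '0.015 0 0 .0003 0 0 0;0.015 0 0 0 0 0 0;0.015 0 0 .0003 0 0 0;0.015 0 0 0 0 0 0;0.015 0 0 0 0 0 0;0.015 0 0 0 0 0 0;0.015 0 0 0 0 0 0;0.015 0 0 0 0 0 0' && python3 -m crank '0.015 0 0 .0002 0 0 0;0.015 0 0 0 0 0 0;0.015 0 0 .0002 0 0 0;0.015 0 0 0 0 0 0;0.015 0 0 0 0 0 0;0.015 0 0 0 0 0 0;0.015 0 0 0 0 0 0;0.015 0 0 0 0 0 0'
```

```text
clock: 11.83
position: [0.5208, 0.1788, 0.0706]
tool_rot: [-3.142, -0.0, 0.146]
force: [-1.6, -1.0, 6.4]
grip_width: 0.0251
finger_force: 60.9
clock: 12.5
position: [0.5208, 0.1788, 0.0705]
tool_rot: [3.142, -0.0, 0.146]
force: [-4.7, -0.4, 13.8]
grip_width: 0.0253
finger_force: 62.2
```

Seated flat at a net push of about 17 N. Easing off slightly, then sliding home.

```bash
python3 -m crank '0.015 0 0 -.0003 0 0 0;0.015 0 0 0 0 0 0;0.015 .001 0 0 0 0 0;0.015 .001 0 0 0 0 0;0.015 .001 0 0 0 0 0;0.015 .001 0 0 0 0 0;0.015 0 0 0 0 0 0;0.015 0 0 0 0 0 0' && python3 -m crank '0.015 .0015 0 0 0 0 0;0.015 .0015 0 0 0 0 0;0.015 .0015 0 0 0 0 0;0.015 .0015 0 0 0 0 0;0.015 .0015 0 0 0 0 0;0.015 .0015 0 0 0 0 0;0.015 0 0 0 0 0 0;0.015 0 0 0 0 0 0'
```

```text
clock: 13.17
position: [0.5232, 0.1791, 0.0705]
tool_rot: [3.141, 0.003, 0.146]
force: [-14.6, -2.2, 21.1]
grip_width: 0.0247
finger_force: 63.1
clock: 13.83
position: [0.5323, 0.1806, 0.0705]
tool_rot: [3.141, 0.003, 0.146]
force: [-13.7, -1.8, 17.9]
grip_width: 0.0248
finger_force: 62.8
```

The force on the mount is higher than I want, so I'm lifting in small amounts first.

```bash
python3 -m crank '0.015 0 0 -.0002 0 0 0;0.015 0 0 -.0002 0 0 0;0.015 0 0 -.0002 0 0 0;0.015 0 0 0 0 0 0;0.015 0 0 0 0 0 0;0.015 0 0 0 0 0 0;0.015 0 0 0 0 0 0;0.015 0 0 0 0 0 0'
```

```text
clock: 14.5
position: [0.5336, 0.1807, 0.0708]
tool_rot: [-3.142, 0.0, 0.146]
force: [-2.4, -0.8, 1.0]
grip_width: 0.025
finger_force: 60.4
```

```bash
python3 -m crank '0.015 .001 0 0 0 0 0;0.015 .001 0 0 0 0 0;0.015 .001 0 0 0 0 0;0.015 .0005 0 0 0 0 0;0.015 0 0 0 0 0 0;0.015 0 0 0 0 0 0;0.015 0 0 0 0 0 0;0.015 0 0 0 0 0 0'
```

```text
clock: 15.17
position: [0.5373, 0.1812, 0.0709]
tool_rot: [-3.142, -0.0, 0.146]
force: [0.6, -0.1, -1.2]
grip_width: 0.025
finger_force: 60.1
```

```bash
python3 -m crank '0.015 .0005 0 0 0 0 0;0.015 0 0 0 0 0 0;0.015 .0005 0 0 0 0 0;0.015 0 0 0 0 0 0;0.015 0 0 0 0 0 0;0.015 0 0 0 0 0 0;0.015 0 0 0 0 0 0;0.015 0 0 0 0 0 0' && python3 -m crank '0.015 .0003 0 0 0 0 0;0.015 0 0 0 0 0 0;0.015 .0002 0 0 0 0 0;0.015 0 0 0 0 0 0;0.015 0 0 0 0 0 0;0.015 0 0 0 0 0 0;0.015 0 0 0 0 0 0;0.015 0 0 0 0 0 0'
```

```text
clock: 15.83
position: [0.5381, 0.1813, 0.0709]
tool_rot: [-3.142, 0.0, 0.146]
force: [-0.1, 0.3, -2.7]
grip_width: 0.025
finger_force: 59.8
clock: 16.5
position: [0.5386, 0.1814, 0.0709]
tool_rot: [-3.142, 0.0, 0.146]
force: [-0.3, -0.8, -3.1]
grip_width: 0.0248
finger_force: 59.8
```

```bash
python3 -m crank '0.015 .0003 0 0 0 0 0;0.015 0 0 0 0 0 0;0.015 .0002 0 0 0 0 0;0.015 0 0 0 0 0 0;0.015 0 0 0 0 0 0;0.015 0 0 0 0 0 0;0.015 0 0 0 0 0 0;0.015 0 0 0 0 0 0'
python3 - <<'E'
from h import *
f=cam('top'); cv2.imwrite('pics/t2.png',cv2.resize(f['pixels'][210:295,225:285,::-1],None,fx=6,fy=6,interpolation=2))
f=cam('scene'); a=cv2.resize(f['pixels'][240:340,320:440,::-1],None,fx=5,fy=5,interpolation=2); cv2.imwrite('pics/s2.png',a)
E
```

```text
clock: 17.17
position: [0.5391, 0.1815, 0.0709]
tool_rot: [-3.142, -0.0, 0.146]
force: [-0.3, 0.4, -3.6]
grip_width: 0.0251
finger_force: 59.8
```

View pics/s2.png

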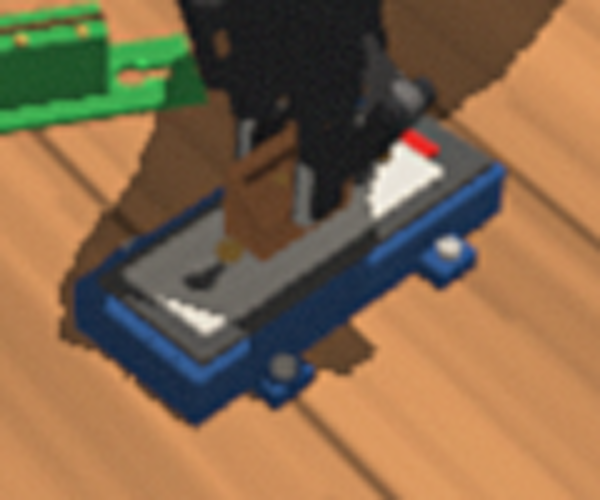

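The scene crop shows the plate low on the slab, the brass head in the slot at (228,248), and the red catch visible behind the trailing edge at (422,145). Next, feel for the end stop.

```bash
python3 -m crank '0.015 .0002 0 0 0 0 0;0.015 0 0 0 0 0 0;0.015 .0002 0 0 0 0 0;0.015 0 0 0 0 0 0;0.015 0 0 0 0 0 0;0.015 0 0 0 0 0 0;0.015 0 0 0 0 0 0;0.015 0 0 0 0 0 0' && python3 -m crank '0.015 .0002 0 0 0 0 0;0.015 0 0 0 0 0 0;0.015 .0001 0 0 0 0 0;0.015 0 0 0 0 0 0;0.015 0 0 0 0 0 0;0.015 0 0 0 0 0 0;0.015 0 0 0 0 0 0;0.015 0 0 0 0 0 0'
```

```text
clock: 17.93
position: [0.5393, 0.1815, 0.0709]
tool_rot: [3.142, 0.0, 0.146]
force: [-3.5, -0.3, -2.3]
grip_width: 0.0249
finger_force: 59.8
clock: 18.6
position: [0.5395, 0.1815, 0.0709]
tool_rot: [3.141, 0.001, 0.146]
force: [-4.6, -0.5, -1.5]
grip_width: 0.0248
finger_force: 60.0
```

The end stop is reached at about 5 N. Releasing and retreating straight up.

```bash
python3 -m crank '0.06 0 0 0 0 0 0;0.06 0 0 0 0 0 0;0.06 0 0 0 0 0 0;0.06 0 0 0 0 0 0;0.06 0 0 0 0 0 0;0.06 0 0 0 0 0 0;0.06 0 0 -.01 0 0 0;0.06 0 0 -.015 0 0 0' && python3 -m crank '0.06 0 0 -.02 0 0 0;0.06 0 0 -.03 0 0 0;0.06 0 0 -.03 0 0 0;0.06 0 0 -.03 0 0 0;0.06 0 0 -.03 0 0 0;0.06 0 0 0 0 0 0;0.06 0 0 0 0 0 0;0.06 0 0 0 0 0 0'
python3 - <<'E'
from h import *
f=cam('wrist'); save(f,'w5.png'); X=cloud(f); P=f['pixels']; H=cv2.cvtColor(P,cv2.COLOR_RGB2HSV).astype(int)
m=((H[...,0]<5)|(H[...,0]>175))&(H[...,1]>200)&(X[...,2]>.02)&(X[...,2]<.05)
print(m.sum(), np.median(X[m],axis=0) if m.any() else '')
E
```

```text
clock: 19.27
position: [0.5392, 0.1814, 0.0957]
tool_rot: [3.141, 0.002, 0.146]
force: [-1.1, -0.0, 0.6]
grip_width: 0.0596
finger_force: 0.0
clock: 19.93
position: [0.5396, 0.1814, 0.236]
tool_rot: [3.142, -0.0, 0.146]
force: [0.2, 0.1, -0.3]
grip_width: 0.0598
finger_force: 0.0
286 [0.45950565 0.17080692 0.03831931]
```

View pics/w5.png

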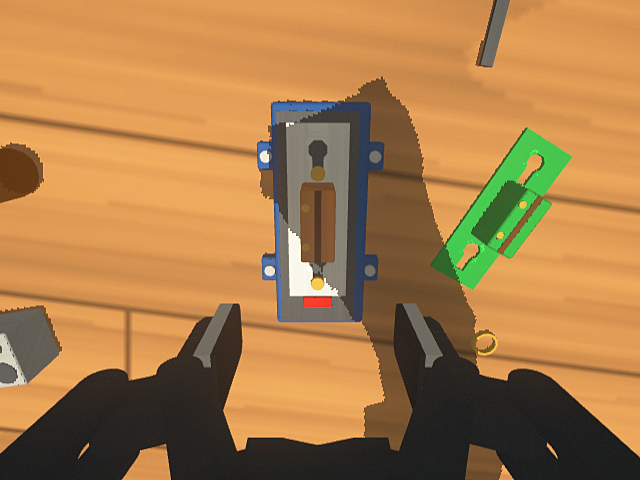

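The plate is home: the heads are at the slot ends at (317,173) and (317,284). The catch at (317,302) is up behind the plate, with its top at z = 38 mm. Handing in.

```bash
python3 -c "from workcell import bot; print(bot.job_done())"
```

```text
the job is handed in; nothing more can be done
None
```

The filing block is seated flat on the mount and slid to its end stop with the catch up behind it; it is released and the job handed in, with the push on the mount peaking at an estimated 28 N during the slide, nearer the 35 N limit than I wanted.

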